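Show the snack samples to the camera with the lever-lid box

TASK

With a fingertip, press the lever of the orange-lidded sample box all the way down so that its lid stands fully open, and keep it open for two seconds for the camera. Then, with the finger still on the lever, let it come up slowly, taking about two seconds, so that the lid settles shut without slamming, and move the hand clear. Work the lid by its lever only; do not touch the green box, and leave the jars and other loose things where they stand.

Things in the scene. Friction and masses are not known exactly. Their poses are not given: they have to be found in the camera images.
- orange_pad (a point): centre of the top face of the ORANGE lever pad, 46 x 75 x 8 mm, on a steel arm; 75 mm out from the box's front wall. At rest 70 mm above the desk, tilted 0.15 rad, free edge up. Pressed, it swings down about a pivot 100 mm behind its centre (inside the box, 55 mm above the desk) and ends 40 mm above the desk. Its x axis, seen from above, points towards the box; it moves with the lever
- orange_lever (a joint): angle of the orange lever: 0 at rest (up), 0.30 rad fully pressed against its stop. A spring and the lid's weight press it back up: about 5 to 10 N at the pad. It does not stay down by itself
- orange_lid (a joint): angle of the orange lid (172 x 158 x 6 mm, hinged along the box's far edge, opens upward and away from the lever): 0 shut, 1.25 rad fully open. Linked to the lever: lid angle = 4.17 x lever angle both ways; the lid falls shut with a slam if the lever is let go
- orange_box: the white sample box with orange lid, fixed to the desk, 160 (x) x 150 (y) x 130 mm high, its lid's top at 136 mm (140 mm at the raised middle); origin under its centre; its x axis points from the lever side to the hinge side, so the lever pad's centre lies 154 mm from the origin along -x
- green_lid (a joint): angle of the green lid of the other box: 0 shut; leave it shut
- green_box: the other sample box, of the same make, with a GREEN lid and lever, fixed to the desk; leave it alone; origin under its centre, axes as for the orange box. The two boxes may stand either way round, left or right
- jar_a: tall snack jar, 96 mm across, 187 mm high, dark red-brown with orange band and brown cap; loose, leave alone; origin under its centre
- jar_b: second tall snack jar like jar_a; loose, leave alone
- round_jar: small jar, 56 mm across, 75 mm high, brown cap; loose, stands between the two sample boxes; leave alone; origin under its centre
- tin: small tin with yellow sides and pale top, 60 mm across, 55 mm high; loose, stands in front of the sample boxes; leave alone; origin under its centre
- carton: upright black carton 60 x 90 x 170 mm high; loose, leave alone; origin under its centre
- mouse: black computer mouse 100 x 60 x 30 mm; loose, leave alone; origin under its centre
- phone_tripod: phone upright on a black mini tripod, 265 mm high, feet within 90 mm of its centre; loose, leave alone; origin under its centre

How it is judged:
By the outcome, as a careful person would: the job done as asked, in the order asked, and still so for the second after the job is handed in, with the robot touching nothing.
It also fails if it takes over 48 s, if anything falls off the work surface, if the arm or the gripper's body presses on something with over 40 N, if the wrist force passes 120 N, or if a joint passes its speed limit or range.

ROBOT

A 7-joint arm with a two-finger parallel gripper is mounted at the origin on the work surface. World frame = base frame: x ahead of the robot, y to its left, z up, the work surface at z = 0. Lengths are in m, angles in rad, forces in N, time in s.
With the tool pointing down it reaches from about 0.425 to 0.8 m from the base axis. Payload 8.3 kg.
Tool frame: the origin (TCP) lies midway between the tips of the shut fingers; the grasp point (between the pads) lies 19 mm behind it (grasp_offset is the distance from the TCP to the grasp point, in m); z points along the fingers, y is the line along which they close (so a half turn about z gives the same grasp; the last joint's range is limited). The gripper opens to 85 mm and grips with 20 to 120 N. Pads are 22 mm wide; open, the fingers measure 114 mm over their backs; the gripper's body (76 mm by 85 mm) begins 54 mm behind the grasp point. The pads swing forward as they close: fully open they stand 13 mm farther back than shut.
Start: joints at [-1.306, 0.383, 0.016, 1.37, -0.006, 1.388, -0.046], TCP at [0.201, 0.592, 0.231] pointing down, gripper open.
Joint ranges: [-2.95, 2.95], [-0.25, 2.06], [-1.52, 1.56], [0.18, 2.33], [-1.44, 4.58], [0.02, 2.06], [-3.01, 3.01]. Speed limits (rad/s): [2.39, 2.39, 3.01, 3.01, 3.14, 3.14, 3.14].

INTERFACE

Orientations are given as a rotation vector (axis times angle).
In Python, from plant import get_obs, get_image, close_job, grasp_offset gives the robot as it stands. The module is installed in compiled form; this text tells all that it offers.
- The arm moves only by the shell command python3 -m inch 'ROWS' [FORCE]. ROWS is JSON, a list that holds one entry, the list of rows, each a list of 7 numbers: the shift along the tool's x, y, z in cm, then the turn, a rotation vector about the tool's x, y, z in rad, then the finger opening in cm, from 0 to 8.54. In form: [[[x, y, z, ax, ay, az, jaw], ...]]. A call has 1 to 8 rows; each row shifts and turns the commanded pose from where the row before left it, along the tool's axes as they then stand; what a row does not reach is not made up. A row lasts 1/10 s, in which the tool goes at most 50 mm and 8.59 degrees, less where a joint would pass 70% of its speed; a pose out of reach is approached as far as the arm can. A call is refused whole if a number of a shift passes 5 or a number of a turn 0.15, either way. A call with a gripper value outside its range is refused whole. The fingers move at their own pace and stop on an object; FORCE is the grip in N (left out, the last holds). Time passes only in rows, so rows that do not move let the fingers close. It gives the time, the measured TCP pose, the force, the opening and the grip force at its end, in the units of the state.
- get_obs(): the state, without advancing time (a new reading comes with each control period).
- get_image(name): name is "scene" or "side" or "wrist"; returns a dict with "frame" (384x512x3 uint8, blue, green, red), "z_map" (384x512 float32, m along the optical axis (not along the pixel's ray), 0 where there is no reading), "fx", "fy", "cx", "cy" (pixels), "rvec" (rotation vector, rad) and "tvec" (3), from world to camera coordinates, as OpenCV has them; the wrist camera has in their place "mount" (4x4, takes a point from camera to tool coordinates, whose origin is the TCP and whose axes are the flange's). Camera axes: x right, y down, z forward; pixel columns grow to the right and rows downward; lengths in m; the calibration is good to about 2 mm. A picture is of the moment at which its call begins: read the wrist's pose just before it.
- close_job(): hands the job in; it is judged then, once.
The state is a dict: "time": time; "qpos": joint angles; "dq": joint speeds; "joint_efforts": joint torques, N m; "position": TCP position; "tool_rot": TCP orientation; "force": force on the tool from outside, world axes, zero at the start; "wrist_torque": the same for the moment, N m; "opening": finger opening in m; "finger_force": force on a finger pad.
Only numpy, scipy, OpenCV 4.12 (cv2) and the standard library are available. Lean on these libraries where they do the work, as an engineer would, in place of code of your own. Each camera call takes 0.05 s, during which the arm holds its last target. There are 200 camera calls.

## Working session

There is one attempt and no reset: what is moved stays moved. The work goes in short steps, Python scripts to look and compute and a shell command to move; the robot and the scene stay as the last step left them, time stands still between calls to the robot, and variables do not carry over. Pictures are saved under pics/ and viewed, at most 10 in all, crops included, and the job is handed in when it is done.

```bash
mkdir -p pics
cat > h.py <<'E'
import numpy as np, cv2
from plant import *
from scipy.spatial.transform import Rotation as R
def world(im):
    z=im["z_map"]; v,u=np.mgrid[:z.shape[0],:z.shape[1]]
    P=np.stack([(u-im["cx"])/im["fx"]*z,(v-im["cy"])/im["fy"]*z,z],-1)
    if "mount" in im:
        o=get_obs(); M=im["mount"]; P=P@M[:3,:3].T+M[:3,3]
        return P@R.from_rotvec(o["tool_rot"]).as_matrix().T+o["position"]
    Rm=cv2.Rodrigues(np.array(im["rvec"],float))[0]
    return (P-np.array(im["tvec"]).ravel())@Rm
E
python3 - <<'E'
from h import *
o=get_obs(); print(o["time"],o["position"],o["tool_rot"],R.from_rotvec(o["tool_rot"]).as_matrix().round(2),o["force"])
for n in("scene","side"):
    im=get_image(n); np.savez(f"{n}.npz",W=world(im),f=im["frame"],z=im["z_map"]); cv2.imwrite(f"pics/{n}0.png",im["frame"])
E
```

```text
0.0 [0.20101766 0.59126454 0.23027379] [-5.12488905e-01 -3.09920657e+00  3.05032374e-03] [[-0.95  0.32 -0.  ]
 [ 0.32  0.95 -0.  ]
 [-0.   -0.   -1.  ]] [ 0.82487569  0.05771499 -0.53816027]
```

View pics/scene0.png

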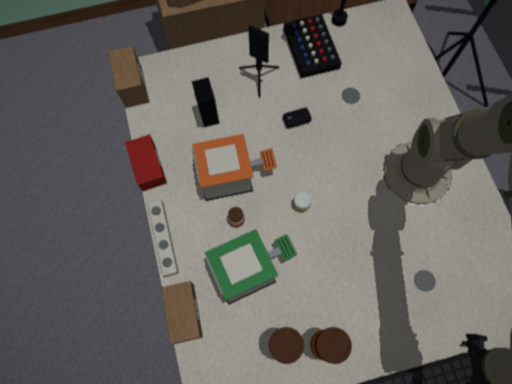

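View pics/side0.png

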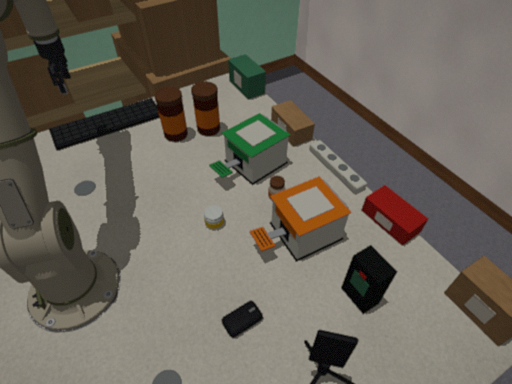

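The scene view shows the orange lid at about (222,160) with its pad at (267,160). The green lid is at (241,263), its pad at (285,248), the tin at (302,201), and the gripper at the lower right. The side view agrees: the orange pad is at (263,238).

Run:
```python
from h import *
for n,pad,lid in(("scene",(255,145,280,175),(190,132,254,188)),("side",(245,222,275,252),(270,178,350,240))):
    d=np.load(n+".npz");W,f,z=d["W"],d["f"].astype(int),d["z"]
    m=(f[...,2]>120)&(f[...,2]>f[...,0]+70)&(f[...,2]>f[...,1]+35)&(z>0)
    for nm,b in(("pad",pad),("lid",lid)):
        k=np.zeros_like(m);k[b[1]:b[3],b[0]:b[2]]=1;P=W[m&k];P=P[(P[:,2]>.04)&(P[:,2]<.16)]
        if nm=="lid":P=P[P[:,2]>.125]
        r=cv2.minAreaRect((P[:,:2]*1000).astype(np.float32))
        print(n,nm,len(P),np.median(P,0).round(3),r, P[:,2].min(),P[:,2].max())
d=np.load("scene.npz");W=d["W"]
for p in((302,201),(235,214),(297,118),(259,70),(205,100),(259,40),(285,345),(330,345)):print(p,W[p[1],p[0]].round(3))
```

```text
scene pad 174 [ 0.5   -0.163  0.071] ((499.93194580078125, -164.93807983398438), (71.94686126708984, 42.34719467163086), 85.21756744384766) 0.06141523180850432 0.07905890861139082
scene lid 1443 [ 0.651 -0.167  0.137] ((651.0982666015625, -175.1312255859375), (156.4401092529297, 169.26174926757812), 86.22748565673828) 0.1271587646747486 0.14694780739160757
side pad 233 [ 0.497 -0.169  0.069] ((500.28564453125, -165.50094604492188), (72.56922149658203, 44.05469512939453), 86.92179870605469) 0.06195296547294916 0.07549863238170398
side lid 1652 [ 0.639 -0.189  0.134] ((652.0756225585938, -174.53298950195312), (158.799560546875, 172.11056518554688), 86.02114868164062) 0.12981593156834423 0.1389932971885359
(302, 201) [0.43  0.006 0.057]
(235, 214) [ 0.656 -0.004  0.079]
(297, 118) [ 0.347 -0.309  0.03 ]
(259, 70) [ 0.432 -0.516  0.068]
(205, 100) [ 0.654 -0.382  0.172]
(259, 40) [ 0.429 -0.524  0.222]
(285, 345) [0.622 0.423 0.184]
(330, 345) [0.506 0.456 0.191]
```

```bash
python3 -m inch '[[[0,0,-1,0,0,-0.13,0],[0,0,-1,0,0,-0.13,0],[-2.8,-2.8,0,0,0,0,0],[-2.8,-2.8,0,0,0,0,0],[-2.8,-2.8,0,0,0,0,0],[-2.8,-2.8,0,0,0,0,0],[-2.8,-2.8,0,0,0,0,0],[-2.8,-2.8,0,0,0,0,0]]]' 20
```

```text
time: 0.9
position: [0.3581, 0.4111, 0.2509]
tool_rot: [-0.106, -3.139, 0.001]
force: [1.5, 0.7, 0.5]
opening: 0.0
finger_force: 0.0
```

```bash
python3 -m inch '[[[-1,-4.5,0,0,0,0,0],[-1,-4.5,0,0,0,0,0],[-1,-4.5,0,0,0,0,0],[-1,-4.5,0,0,0,0,0],[-1,-4.5,0,0,0,0,0],[-1,-4.5,0,0,0,0,0],[-1,-4.5,0,0,0,0,0],[-1,-4.5,0,0,0,0,0]]]'; python3 -c "
from h import *
o=get_obs();print(R.from_rotvec(o['tool_rot']).as_matrix().round(3),o['qpos'])"
```

```text
time: 1.7
position: [0.4125, 0.0462, 0.2512]
tool_rot: [-0.106, -3.14, -0.0]
force: [1.3, 0.1, 1.3]
opening: -0.0001
finger_force: 0.0
[[-0.998  0.068 -0.   ]
 [ 0.068  0.998  0.   ]
 [ 0.     0.    -1.   ]] [-0.63944651 -0.11158369  0.41813676  1.87708473  0.04581905  1.36688707
  1.27014468]
```

```bash
python3 -m inch '[[[-1.5,-3,0,0,0,0,0],[-1.5,-3,0,0,0,0,0],[-1.5,-3,0,0,0,0,0],[-1.5,-3,0,0,0,0,0],[-1.5,-3,0,0,0,0,0],[-1.5,-2,0,0,0,0,0],[0,-1,0,0,0,0,0],[0,0,0,0,0,0,0]]]'
```

```text
time: 2.5
position: [0.4897, -0.139, 0.2508]
tool_rot: [-0.111, -3.138, 0.001]
force: [-0.4, -0.5, 0.2]
opening: 0.0
finger_force: 0.0
```

```bash
python3 -m inch '[[[-0.2,-1.3,0,0,0,0,0],[-0.2,-1.3,1,0,0,0,0],[0,0,2.5,0,0,0,0],[0,0,2.5,0,0,0,0],[0,0,2.5,0,0,0,0],[0,0,2.5,0,0,0,0],[0,0,1.5,0,0,0,0],[0,0,0,0,0,0,0]]]'
python3 - <<'E'
from h import *
for n in("wrist","side"):
    im=get_image(n)
    if n=="wrist":
        W=world(im);f=im["frame"].astype(int);z=im["z_map"];print(im["mount"].round(3))
        m=(f[...,2]>100)&(f[...,2]>f[...,0]+60)&(f[...,2]>f[...,1]+30)&(z>0)&(W[...,2]<.1)&(W[...,2]>.05)&(W[...,0]<.54)
        P=W[m];print(len(P),cv2.minAreaRect((P[:,:2]*1000).astype(np.float32)),np.median(P,0))
    cv2.imwrite(f"pics/{n}1.png",im["frame"])
a=[cv2.imread(f"pics/{n}1.png") for n in("wrist","side")]
cv2.imwrite("pics/c1.png",cv2.resize(np.hstack(a),(800,300)))
E
```

```text
time: 3.3
position: [0.4909, -0.1614, 0.1242]
tool_rot: [-0.103, -3.135, -0.002]
force: [0.1, -0.5, -0.1]
opening: 0.0001
finger_force: 0.0
[[ 0.    -0.954 -0.3    0.077]
 [ 1.     0.     0.     0.   ]
 [-0.    -0.3    0.954 -0.142]
 [ 0.     0.     0.     1.   ]]
4783 ((501.9248046875, -165.2830047607422), (74.12063598632812, 45.63273620605469), 86.53813171386719) [ 0.49558201 -0.1666227   0.07206762]
```

View pics/c1.png

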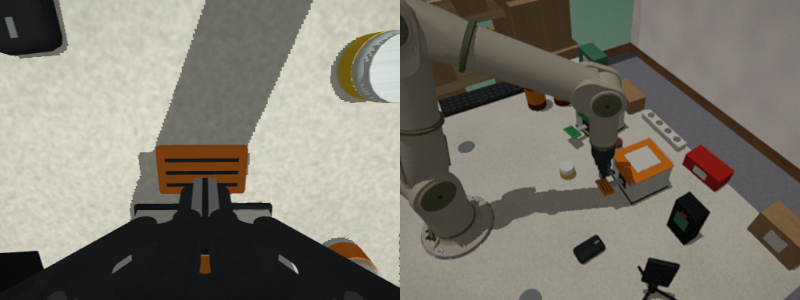

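The wrist view shows the closed fingertips over the orange pad, at about (205,185) in the composite; the pad measures 74 x 46 mm, centred at (0.502,-0.165). The gripper body and camera are on the side away from the lid, so I'll descend.

```bash
python3 -m inch '[[[0,-0.2,1.2,0,0,0,0],[0,0,1.2,0,0,0,0],[0,0,1.0,0,0,0,0],[0,0,0.6,0,0,0,0],[0,0,0.4,0,0,0,0],[0,0,0.2,0,0,0,0],[0,0,0,0,0,0,0]]]'
```

```text
time: 4.1
position: [0.4925, -0.1658, 0.0802]
tool_rot: [-0.107, -3.139, 0.0]
force: [-0.7, -0.3, -0.3]
opening: -0.0001
finger_force: 0.0
```

```bash
python3 -m inch '[[[0,0,0.25,0,0,0,0],[0,0,0.25,0,0,0,0],[0,0,0.25,0,0,0,0],[0,0,0.25,0,0,0,0],[0,0,0.25,0,0,0,0],[0,0,0.25,0,0,0,0],[0,0,0.25,0,0,0,0],[0,0,0.25,0,0,0,0]]]'
```

```text
time: 4.9
position: [0.4918, -0.1657, 0.0604]
tool_rot: [-0.107, -3.138, -0.001]
force: [-5.1, 0.9, 7.0]
opening: 0.0
finger_force: 3.8
```

```bash
python3 -m inch '[[[0,0,0.25,0,0,0,0],[0,0,0.25,0,0,0,0],[0,0,0.25,0,0,0,0],[0,0,0.25,0,0,0,0],[0,0,0.25,0,0,0,0],[0,0,0.25,0,0,0,0],[0,0,0.2,0,0,0,0],[0,0,0.2,0,0,0,0]]]'
```

```text
time: 5.7
position: [0.4925, -0.1658, 0.0416]
tool_rot: [0.107, 3.14, 0.0]
force: [-2.2, 1.0, 6.9]
opening: 0.0001
finger_force: 3.7
```

```bash
python3 -m inch '[[[0,0,0.1,0,0,0,0],[0,0,0.1,0,0,0,0]]]'; python3 -m inch '[[[0,0,0.1,0,0,0,0],[0,0,0,0,0,0,0]]]'
```

```text
time: 5.9
position: [0.4928, -0.1658, 0.0397]
tool_rot: [0.106, 3.139, 0.0]
force: [-1.5, 1.0, 7.2]
opening: 0.0002
finger_force: 3.2
time: 6.1
position: [0.4929, -0.1659, 0.0391]
tool_rot: [0.107, 3.139, 0.001]
force: [-4.0, 1.8, 10.7]
opening: 0.0001
finger_force: 5.6
```

Force is starting to rise above the spring level, so the stop is near. I'll push slightly further to seat it firmly, then check the lid.

```bash
python3 -m inch '[[[0,0,0.1,0,0,0,0],[0,0,0,0,0,0,0]]]'; python3 -m inch '[[[0,0,0.05,0,0,0,0],[0,0,0,0,0,0,0]]]'
python3 - <<'E'
from h import *
im=get_image("side");cv2.imwrite("pics/s2.png",cv2.resize(im["frame"][100:300,200:400],(600,600)))
a=im
im=get_image("scene");W=world(im);f=im["frame"].astype(int)
m=(f[...,2]>100)&(f[...,2]>f[...,0]+60)&(f[...,2]>f[...,1]+30)&(W[...,2]>.14)&(abs(W[...,1]+.17)<.12)&(W[...,0]>.6)&(W[...,0]<.85)
for W,m in((W,m),):
    P=W[m];print(len(P),P.min(0),P.max(0))
    c=P-P.mean(0);n=np.linalg.svd(c,full_matrices=False)[2][2];print(n,np.arccos(abs(n[2])))
E
```

```text
time: 6.3
position: [0.493, -0.1659, 0.0389]
tool_rot: [0.107, 3.139, 0.001]
force: [-7.6, 3.0, 19.5]
opening: 0.0002
finger_force: 10.5
time: 6.5
position: [0.493, -0.1659, 0.0388]
tool_rot: [0.107, 3.138, 0.002]
force: [-9.5, 4.2, 25.0]
opening: -0.0002
finger_force: 13.2
126 [ 0.6826035  -0.24994399  0.28306451] [ 0.69854632 -0.0988665   0.30119465]
[ 0.89580193 -0.0538337   0.44118118] 1.113881882804513
```

View pics/s2.png

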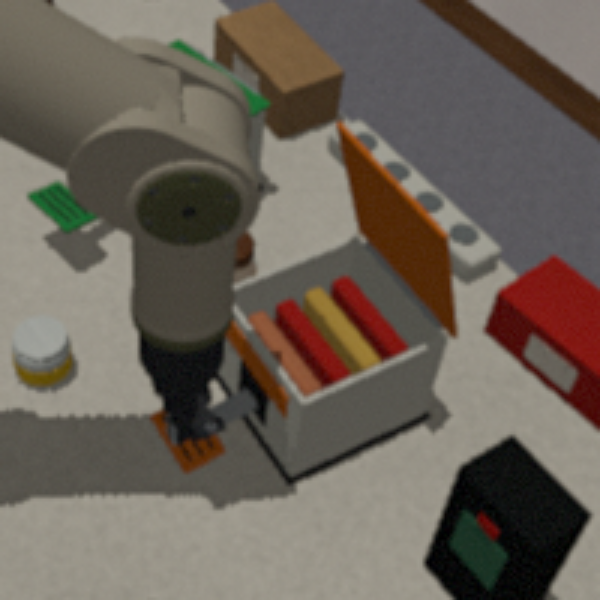

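The lid, at about (400,230) in the crop, stands upright and the box is open. Its free edge is about 0.30 m up, as expected for 1.25 rad, and the stop is felt at 25 N. Now I'll hold.

```bash
for i in 1; do python3 -m inch '[[[0,0,0,0,0,0,0],[0,0,0,0,0,0,0],[0,0,0,0,0,0,0],[0,0,0,0,0,0,0],[0,0,0,0,0,0,0],[0,0,0,0,0,0,0],[0,0,0,0,0,0,0],[0,0,0,0,0,0,0]]]'
python3 -m inch '[[[0,0,0,0,0,0,0],[0,0,0,0,0,0,0],[0,0,0,0,0,0,0],[0,0,0,0,0,0,0],[0,0,0,0,0,0,0],[0,0,0,0,0,0,0],[0,0,0,0,0,0,0],[0,0,0,0,0,0,0]]]'
python3 -m inch '[[[0,0,0,0,0,0,0],[0,0,0,0,0,0,0],[0,0,0,0,0,0,0],[0,0,0,0,0,0,0],[0,0,0,0,0,0,0],[0,0,0,0,0,0,0],[0,0,0,0,0,0,0],[0,0,0,0,0,0,0]]]'; done
```

```text
time: 7.4
position: [0.493, -0.1659, 0.0387]
tool_rot: [0.107, 3.138, 0.002]
force: [-9.4, 3.1, 25.7]
opening: 0.0003
finger_force: 13.2
time: 8.2
position: [0.493, -0.1659, 0.0387]
tool_rot: [0.107, 3.138, 0.002]
force: [-9.2, 3.5, 25.3]
opening: -0.0003
finger_force: 13.2
time: 9.0
position: [0.493, -0.1659, 0.0387]
tool_rot: [0.107, 3.138, 0.002]
force: [-9.9, 3.4, 25.2]
opening: -0.0
finger_force: 13.2
```

```bash
python3 -m inch '[[[0,0,-0.2,0,0,0,0],[0,0,-0.2,0,0,0,0],[0,0,-0.2,0,0,0,0],[0,0,-0.2,0,0,0,0],[0,0,-0.2,0,0,0,0],[0,0,-0.2,0,0,0,0],[0,0,-0.2,0,0,0,0],[0,0,-0.2,0,0,0,0]]]'
python3 -m inch '[[[0,0,-0.2,0,0,0,0],[0,0,-0.2,0,0,0,0],[0,0,-0.2,0,0,0,0],[0,0,-0.2,0,0,0,0],[0,0,-0.2,0,0,0,0],[0,0,-0.18,0,0,0,0],[0,0,-0.16,0,0,0,0],[0,0,-0.14,0,0,0,0]]]'
python3 -m inch '[[[0,0,-0.12,0,0,0,0],[0,0,-0.12,0,0,0,0],[0,0,-0.12,0,0,0,0],[0,0,-0.1,0,0,0,0]]]'
```

```text
time: 9.8
position: [0.4921, -0.1658, 0.0528]
tool_rot: [-0.107, -3.139, -0.0]
force: [-5.2, -0.5, 6.0]
opening: 0.0002
finger_force: 2.9
time: 10.6
position: [0.4929, -0.1658, 0.0679]
tool_rot: [0.106, 3.139, -0.0]
force: [-2.3, -0.2, 5.7]
opening: -0.0001
finger_force: 2.7
time: 11.0
position: [0.4934, -0.1658, 0.0727]
tool_rot: [0.106, 3.138, -0.001]
force: [-0.2, 0.4, 1.3]
opening: -0.0003
finger_force: 0.1
```

Lid settled, with the force down to nothing. Next I'll ease off, go straight up and back towards the robot.

```bash
python3 -m inch '[[[0,0,-0.1,0,0,0,0],[0,0,-0.1,0,0,0,0],[0,0,-0.5,0,0,0,0],[0,0,-1.5,0,0,0,0],[0,0,-2.5,0,0,0,0],[0,0,-3,0,0,0,0],[0,0,-3,0,0,0,0],[0,0,-3,0,0,0,0]]]'
python3 -m inch '[[[0,0,-3,0,0,0,0],[0,0,-2,0,0,0,0],[0.5,2,0,0,0,0,0],[0.5,2,0,0,0,0,0],[0.5,2,0,0,0,0,0],[0,2,0,0,0,0,0],[0,0,0,0,0,0,0],[0,0,0,0,0,0,0]]]'
python3 - <<'E'
from h import *
a=[]
for n in("scene","side"):
    im=get_image(n);W=world(im);a.append(im["frame"])
    if n=="scene":
        for p in((205,140),(240,140),(205,185),(222,160),(267,160),(240,263),(302,201),(235,214)):print(p,W[p[1],p[0]].round(3))
cv2.imwrite("pics/c3.png",cv2.resize(np.hstack(a),(800,300)));print(get_obs()["dq"])
E
```

```text
time: 11.8
position: [0.4923, -0.1658, 0.2106]
tool_rot: [-0.107, -3.14, 0.0]
force: [0.4, -0.4, -1.4]
opening: 0.0002
finger_force: 0.0
time: 12.6
position: [0.483, -0.085, 0.2593]
tool_rot: [0.105, 3.14, -0.0]
force: [-0.7, -0.0, -0.1]
opening: 0.0001
finger_force: 0.0
(205, 140) [ 0.688 -0.329  0.001]
(240, 140) [ 0.578 -0.224  0.143]
(205, 185) [ 0.725 -0.105  0.136]
(222, 160) [ 0.652 -0.173  0.14 ]
(267, 160) [ 0.503 -0.163  0.068]
(240, 263) [0.682 0.165 0.136]
(302, 201) [0.431 0.006 0.058]
(235, 214) [ 0.656 -0.005  0.076]
[ 0.00720392  0.0007351   0.00184131 -0.00179311 -0.00148286 -0.0006776
 -0.00240159]
```

View pics/c3.png

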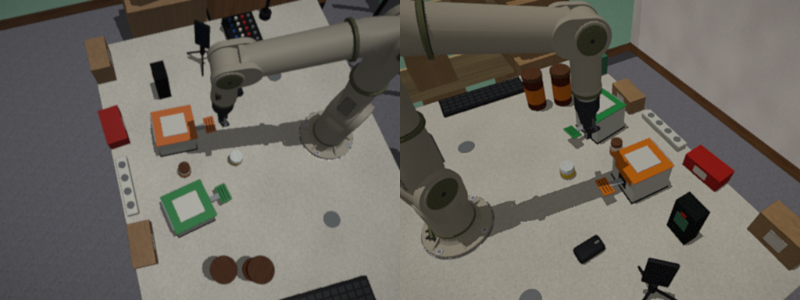

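Both lids are shut, the orange lid's top at 0.136–0.140 m near (174,128) in the composite. The pad is back at 0.068 m, everything else is in place, and the hand is clear.

```bash
python3 -c "from plant import *;print(close_job())"
```

```text
the job is handed in; nothing more can be done
None
```

I pressed the orange lever to its stop and held the lid fully open for about 2.5 s. I then let it up under the finger over about 2 s; the lid settled shut, the hand moved clear, nothing else was touched, and I handed the job in at about 13 s.

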